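# Close up the two-part vanity tray and put the bath brush away in it

### The job

The wooden organiser tray on the bathroom counter has come apart in two halves: bring the loose half flush up against the fixed half, open end to open end with the walls in line, so that the gap is closed and they make one long tray. Then take the bath brush from its sloping rest and lay it gently, without dropping it, flat and bristles up, lengthwise in the wide compartment of the closed tray. Leave the tray closed, and do not disturb the soap bottle, the tumbler and the jar.

Things in the scene. Friction and masses are not known exactly. Their poses are not given: they have to be found in the camera images.
- tray_fixed: Fixed half of the wooden tray, stuck to the counter. 150 wide (x), 120 long (y), 30 high; floor 6 thick, outer walls 8; closed end at +y, open end at -y. A dividing wall along y, 10 thick, centred at x = +22, parts a wide compartment (84 wide, centre x = -25) from a narrow one (40 wide, centre x = +47). Origin: centre of its underside, on the counter.
- tray_loose: Loose half of the tray, 0.4 kg, 40 to 90 mm from the fixed half, askew. Same sizes, same dividing wall (at x = +22, top 30 high, can be pinched from above), wide compartment at -x too, but open end at +y, closed end at -y. Closed up, its axes are parallel to the fixed half's and its origin lies at y = -120 of it. Origin: centre of its underside.
- fixed_near (a point): Top outer corner of the fixed half at its open end, on the -x side (wide compartment): (-75, -60, +30) from its origin; axes as the half.
- fixed_far (a point): Top outer corner of the fixed half at its open end, on the +x side: (+75, -60, +30) from its origin; axes as the half.
- loose_near (a point): Top outer corner of the loose half at its open end, -x side: (-75, +60, +30) from its origin. Meets fixed_near when closed.
- loose_far (a point): Top outer corner of the loose half at its open end, +x side: (+75, +60, +30) from its origin. Meets fixed_far when closed.
- lane (a point): Middle of the wide compartment of the closed tray: on the floor surface (6 above the counter), at the fixed half's open end: (-25, -60, +6) from its origin; axes as the fixed half, so the compartment runs along y. Closed, it is 84 wide, 224 long inside and 24 deep. The fully open gripper is wider than this.
- brush: Wooden bath brush, 180 long (x), 0.12 kg, flat underside. Handle x = -90 to +15, 20 wide, 18 thick; head x = +15 to +90, 62 wide, 14 thick, bristles on its +z side to 26 above the underside. Origin: middle of its length, on the underside; centre of mass about 25 to the head side. Starts on the rest, x rising 35 degrees, head uppermost, bristles up.
- rest: White ceramic brush rest, fixed to the counter. Base 180 x 90; its support slopes up 35 degrees towards its +x and bears the brush, whose bristles reach about 165 over the counter. Under the handle the support is only 12 wide, so fingers can straddle it. A lip at the foot, 30 wide and 10 high over the slope, stops the brush. Origin: centre of its underside.
- seat (a point): Point on the slope of the rest, 85 above the rest's origin, where the brush's origin lies at the start. Axes as the rest (level, not sloping).
- soap: Bystander: amber soap bottle, 64 diameter, 150 tall, upright. Origin: centre of its underside.
- tumbler: Bystander: white ceramic tumbler, 76 diameter, 95 tall. Origin: centre of its underside.
- jar: Bystander: glass jar with metal lid, 70 diameter, 60 tall. Origin: centre of its underside.
Mind the look-alikes: they are no part of the job. What is meant by the brush is not pink, and is the smaller of those in its own colour. What is shaped like the rest but purple is not meant.

How it is judged:
On the way, in this order (a step that is already met when the one before it is completed fails the run):
1. the loose half is flush against the fixed half, walls in line, while the brush is still on its rest (x of loose_near in the frame of fixed_near between -0.005 and 0.005 m and y of loose_near in the frame of fixed_near between -0.003 and 0.003 m and z of loose_near in the frame of fixed_near between -0.003 and 0.003 m and x of loose_far in the frame of fixed_far between -0.005 and 0.005 m and y of loose_far in the frame of fixed_far between -0.003 and 0.003 m and z of loose_far in the frame of fixed_far between -0.003 and 0.003 m and distance between brush and seat below 0.03 m), for 0.2 s.
2. the brush lies flat, bristles up, lengthwise in the wide compartment (x of brush in the frame of lane between -0.02 and 0.02 m and y of brush in the frame of lane between -0.03 and 0.03 m and z of brush in the frame of lane between -0.006 and 0.006 m and angle between brush's own z axis and vertical below 0.1 rad and angle between the x axis of brush and the y axis of lane, either way round below 0.25 rad), for 0.2 s.
At the end, for the whole second after the job is handed in: Halves meet: at both corners gap under 3 mm, side step under 5, height step under 3. Brush on the floor of the wide compartment across the joint, bristles up, level to 0.1 rad, along it (either way) to 0.25 rad, its middle within 20 mm across, 30 along, 6 in height. Both at rest (all of step 2 and x of loose_near in the frame of fixed_near between -0.005 and 0.005 m and y of loose_near in the frame of fixed_near between -0.003 and 0.003 m and z of loose_near in the frame of fixed_near between -0.003 and 0.003 m and x of loose_far in the frame of fixed_far between -0.005 and 0.005 m and y of loose_far in the frame of fixed_far between -0.003 and 0.003 m and z of loose_far in the frame of fixed_far between -0.003 and 0.003 m and linear speed of each of brush, tray_loose below 0.02 m/s); the robot touches nothing.
It fails at once if the brush is dropped or left to fall over: out of the fingers it moves faster than 0.75 m/s or turns faster than 5 rad/s (contact force between the fingers and brush below 0.05 N and (linear speed of brush above 0.75 m/s or angular speed of brush above 5 rad/s)).
It fails at once if the soap is shifted by more than 30 mm or knocked over (distance of soap from where it was at the start of the episode above 0.03 m or angle between soap's own z axis and vertical above 0.4 rad).
It fails at once if the tumbler is shifted by more than 30 mm or knocked over (distance of tumbler from where it was at the start of the episode above 0.03 m or angle between tumbler's own z axis and vertical above 0.4 rad).
It fails at once if the jar is shifted by more than 30 mm or knocked over (distance of jar from where it was at the start of the episode above 0.03 m or angle between jar's own z axis and vertical above 0.4 rad).
It also fails if it takes over 58 s, if anything falls off the work surface, if the arm or the gripper's body presses on something with over 40 N, if the wrist force passes 120 N, or if a joint passes its speed limit or range.

### The arm

A 6-joint arm with a two-finger parallel gripper is mounted at the origin on the work surface. World frame = base frame: x ahead of the robot, y to its left, z up, the work surface at z = 0. Lengths are in m, angles in rad, forces in N, time in s.
With the tool pointing down it reaches from about 0.35 to 0.725 m from the base axis. Payload 6 kg.
Tool frame: the origin (TCP) lies between the finger pads; the fingertips stand 19 mm ahead of it and the grasp point (between the pads) is the TCP; z points along the fingers, y is the line along which they close (so a half turn about z gives the same grasp; the last joint's range is limited). The gripper opens to 85 mm and grips with 20 to 120 N. Pads are 22 mm wide; open, the fingers measure 114 mm over their backs; the gripper's body (76 mm by 85 mm) begins 54 mm behind the grasp point. The pads swing forward as they close: fully open they stand 13 mm farther back than shut.
Start: joints at [1.471, 0.04, 0.085, 0, -1.615, -0.334], TCP at [0.252, 0.544, 0.25] pointing down, gripper open.
Joint ranges: [-2.56, 2.56], [-1.29, 2.01], [-1.08, 1.49], [-3.29, 1.98], [-2.81, -0.18], [-2.99, 2.99]. Speed limits (rad/s): [2.57, 2.57, 3.01, 3.14, 3.14, 3.14].

### API

Orientations are given as a unit quaternion [w, x, y, z].
In Python, from station import sense, grab_frame, finish_job gives the robot as it stands. The module is installed in compiled form; this text tells all that it offers.
- The arm moves only by the tool step_arm, never from a script. Its argument "plan" is a list of rows, each an object of numbers: "fingers": the opening, from 0 (shut) to 1 (fully open); "x", "y", "z": the shift along the tool's x, y, z in m; "spin": the turn about the tool's z in degrees. In form: [{"fingers": .., "x": .., "y": .., "z": .., "spin": ..}, ...]. A call has 1 to 5 rows; each row shifts and turns the commanded pose from where the row before left it, along the tool's axes as they then stand; what a row does not reach is not made up. A row lasts 1/10 s, in which the tool goes at most 50 mm and 8.59 degrees, less where a joint would pass 70% of its speed; a pose out of reach is approached as far as the arm can. A call with a gripper value outside its range is refused whole. The fingers move at their own pace and stop on an object; the grip force is fixed at half the most. Time passes only in rows, so rows that do not move let the fingers close. It gives the time, the measured TCP pose, the force, the opening and the grip force at its end, in the units of the state.
- sense(): the state, without advancing time (a new reading comes with each control period).
- grab_frame(name): name is "scene" or "top" or "wrist"; returns a dict with "image" (420x560x3 uint8, red, green, blue), "depth" (420x560 float32, m along the optical axis (not along the pixel's ray), 0 where there is no reading), "intrinsics" (3x3 intrinsics, pixels), "world_from_camera" (4x4, takes a point from camera to world coordinates); the wrist camera has in their place "mount" (4x4, takes a point from camera to tool coordinates, whose origin is the TCP and whose axes are the flange's). Camera axes: x right, y down, z forward; pixel columns grow to the right and rows downward; lengths in m; the calibration is good to about 2 mm. A picture is of the moment at which its call begins: read the wrist's pose just before it.
- finish_job(): hands the job in; it is judged then, once.
The state is a dict: "time_s": time; "joint_pos": joint angles; "qvel": joint speeds; "tau": joint torques, N m; "ee_pos": TCP position; "tcp_rot": TCP orientation; "contact_force": force on the tool from outside, world axes, zero at the start; "wrist_torque": the same for the moment, N m; "finger_gap": opening from 0.0 (shut) to 1.0 (fully open); "grip_force": force on a finger pad.
Only numpy, scipy, OpenCV 4.12 (cv2) and the standard library are available. Lean on these libraries where they do the work, as an engineer would, in place of code of your own. Each camera call takes 0.05 s, during which the arm holds its last target. There are 200 camera calls.

## Working session

There is one attempt and no reset: what is moved stays moved. The work goes in short steps, Python scripts to look and compute and a tool call to move; the robot and the scene stay as the last step left them, time stands still between calls to the robot, and variables do not carry over. Pictures are saved under pics/ and viewed, at most 10 in all, crops included, and the job is handed in when it is done.

Besides the shell and the picture viewer there is one more tool, called after ">>>" as name(argument=value, ...) on one line, values as JSON. step_arm: Moves the arm, as the interface text tells. Its arguments: {"type":"object","properties":{"plan":{"type":"array"}},"required":["plan"]}

```bash
mkdir -p pics
python3 - <<'E'
from station import *
import cv2,numpy as np
print(sense())
for n in("scene","top"):
    f=grab_frame(n); np.savez(f"{n}0.npz",**f); cv2.imwrite(f"pics/{n}0.png",f["image"][:,:,::-1]); print(n,f["intrinsics"].tolist(),f["world_from_camera"].round(4).tolist())
E
```

```text
{'time_s': 0.0, 'joint_pos': array([ 1.47070819e+00,  4.08145994e-02,  8.38207502e-02, -4.98638426e-04,
       -1.61551360e+00, -3.33701625e-01]), 'qvel': array([-0.00112113, -0.00153582, -0.00020455, -0.00152684,  0.00016058,
       -0.00129343]), 'tau': array([ 1.10925070e-03, -3.68204856e+01,  3.47404611e+01,  6.93224251e+00,
       -5.52221783e-03, -1.17793357e-05]), 'ee_pos': array([0.25197446, 0.54419664, 0.24927587]), 'tcp_rot': array([ 8.78758861e-04,  9.76572338e-01, -2.15187535e-01, -1.47673986e-04]), 'contact_force': array([-0.52528096, -0.1337185 , -0.04123004]), 'wrist_torque': array([-0.01176268, -0.00731926,  0.01535663]), 'grip_force': 0.0, 'finger_gap': 0.9979253058516766}
scene [[536.2800039402528, 0.0, 288.7204192531801], [0.0, 536.2800039402528, 216.3853902161579], [0.0, 0.0, 1.0]] [[0.2551, 0.7952, -0.5501, 1.346], [0.9669, -0.209, 0.1462, -0.3475], [0.0013, -0.5692, -0.8222, 1.3314], [0.0, 0.0, 0.0, 1.0]]
top [[508.7071714329797, 0.0, 276.8704374711529], [0.0, 508.7071714329797, 208.13621139162737], [0.0, 0.0, 1.0]] [[0.0428, -0.9788, 0.2003, 0.2056], [-0.9991, -0.0408, 0.0144, -0.112], [-0.0059, -0.2007, -0.9796, 1.4808], [0.0, 0.0, 0.0, 1.0]]
```

View pics/scene0.png

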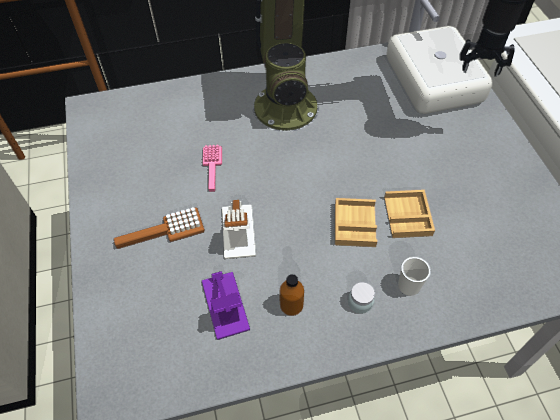

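View pics/top0.png

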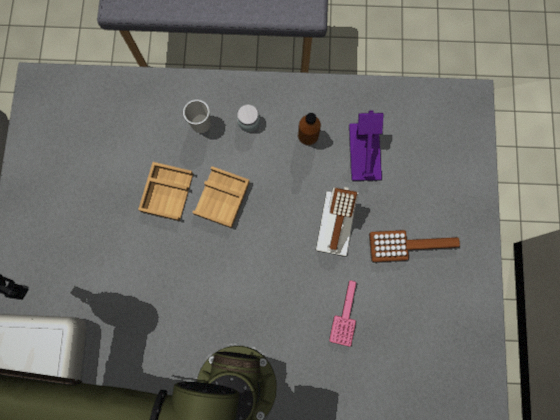

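The scene view shows the brown brush on the white rest at (236,215) and the tray halves at (355,222) and (410,213). In the top view the left half (166,191) is closed on the left, so by handedness it is the fixed one, and the askew right half (222,197) is the loose one.

Things that could be mistaken for the targets (top view):
- **Brush:** brown on the white rest (341,217), larger brown (410,245), pink (345,312). I choose the one on the rest, as it is not pink and the smaller brown one.
- **Rest:** white (336,222) or purple (366,150). I choose the white one.

```bash
cat > h.py <<'E'
import numpy as np,cv2
from scipy.spatial.transform import Rotation as R
def cloud(f,T):
    d=f["depth"];K=f["intrinsics"];v,u=np.indices(d.shape)
    p=np.stack([(u-K[0,2])/K[0,0]*d,(v-K[1,2])/K[1,1]*d,d],-1)
    return p@T[:3,:3].T+T[:3,3]
def tcpT(s):
    q=s["tcp_rot"];T=np.eye(4);T[:3,:3]=R.from_quat([q[1],q[2],q[3],q[0]]).as_matrix();T[:3,3]=s["ee_pos"];return T
E
python3 - <<'E'
from h import *
out=[]
for n in("top","scene"):
    f=dict(np.load(n+"0.npz"));P=cloud(f,f["world_from_camera"]);hsv=cv2.cvtColor(f["image"],cv2.COLOR_RGB2HSV);H,S,V=cv2.split(hsv)
    ok=f["depth"]>0
    tray=((H>12)&(H<25)&(S>80)&(V>100)&ok).astype('u1')
    brown=((H<12)&(S>130)&(V>50)&ok).astype('u1')
    for nm,m in(("tray",tray),("brown",brown)):
        c,l,st,ce=cv2.connectedComponentsWithStats(m)
        for i in range(1,c):
            if st[i,4]<150:continue
            p=P[l==i]
            print(n,nm,st[i].tolist(),"mean",p.mean(0).round(4),"z",np.percentile(p[:,2],[2,50,98]).round(4))
            if nm=="tray":
                r=p[(p[:,2]>.022)&(p[:,2]<.04)]
                q=cv2.minAreaRect((r[:,:2]*1000).astype('f4'));print("  rect",q)
            else:
                q=cv2.minAreaRect((p[:,:2]*1000).astype('f4'));print("  rect",q)
    if n=="top":
        cv2.imwrite("pics/crop.png",cv2.resize(f["image"][100:270,130:370,::-1],None,fx=3.3,fy=3.3,interpolation=cv2.INTER_CUBIC))
E
```

```text
top tray [138, 162, 54, 57, 1911] mean [0.5431 0.2397 0.0121] z [-0.0011  0.0074  0.0344]
  rect ((542.943359375, 242.52073669433594), (121.3213882446289, 151.02734375), 78.93523406982422)
top tray [193, 167, 56, 60, 1942] mean [0.5335 0.0766 0.0119] z [-0.0005  0.0074  0.0343]
  rect ((532.0149536132812, 77.47364044189453), (121.60889434814453, 150.49876403808594), 72.10633850097656)
top brown [405, 234, 54, 16, 283] mean [ 0.4197 -0.5378  0.0248] z [0.0175 0.0248 0.0316]
  rect ((418.2763366699219, -539.1092529296875), (152.9260711669922, 45.254398345947266), 87.17156982421875)
scene tray [0, 61, 87, 17, 304] mean [-0.7445 -0.9096 -0.2403] z [-0.251  -0.2404 -0.2301]
  rect ((0.0, 0.0), (0.0, 0.0), 0.0)
scene tray [385, 190, 50, 48, 1877] mean [0.5445 0.2368 0.0133] z [-0.0009  0.0086  0.033 ]
  rect ((544.3320922851562, 236.74554443359375), (123.11714172363281, 156.2996826171875), 78.47572326660156)
scene tray [335, 198, 42, 49, 1876] mean [0.5333 0.0715 0.0135] z [-0.0007  0.0089  0.0334]
  rect ((533.362548828125, 71.25690460205078), (119.876953125, 157.8792724609375), 71.93692779541016)
scene tray [115, 208, 89, 38, 631] mean [ 0.428  -0.4976  0.0231] z [0.0125 0.0236 0.0311]
  rect ((419.3443908691406, -493.97650146484375), (249.47747802734375, 68.20411682128906), 85.83573913574219)
scene tray [280, 281, 24, 21, 310] mean [ 0.7521 -0.1788  0.1039] z [0.0603 0.1045 0.1236]
  rect ((750.3961181640625, -149.46502685546875), (0.157595694065094, 0.0), -136.21218872070312)
```

View pics/crop.png

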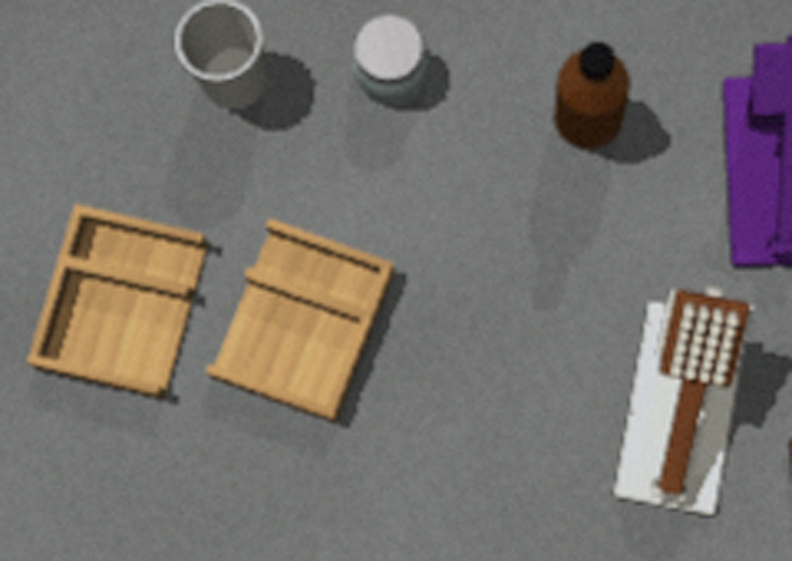

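The crop confirms the fixed half on the left and the loose half on the right. Dividers are on the upper side (+x). The smaller brown brush sits on the white rest with its head at crop (710,335) and its handle end at (672,490). Next I move the wrist camera over the trays.

>>> step_arm(plan=[{"fingers":1,"x":0.042,"y":0.023,"z":-0.007,"spin":0},{"fingers":1,"x":0.042,"y":0.023,"z":-0.007,"spin":0},{"fingers":1,"x":0.042,"y":0.023,"z":-0.007,"spin":0},{"fingers":1,"x":0.042,"y":0.023,"z":-0.007,"spin":0},{"fingers":1,"x":0.042,"y":0.023,"z":-0.007,"spin":0}])

```text
time_s: 0.6
ee_pos: [0.395, 0.3501, 0.2853]
tcp_rot: [0.0, 0.977, -0.215, -0.0]
contact_force: [1.4, 0.5, -0.5]
finger_gap: 1.001
grip_force: 0.0
```

>>> step_arm(plan=[{"fingers":1,"x":0.042,"y":0.023,"z":-0.007,"spin":0},{"fingers":1,"x":0.042,"y":0.023,"z":-0.007,"spin":0},{"fingers":1,"x":0.042,"y":0.023,"z":-0.007,"spin":0},{"fingers":1,"x":0.042,"y":0.023,"z":-0.007,"spin":0},{"fingers":1,"x":0.042,"y":0.023,"z":-0.007,"spin":0}])

```text
time_s: 1.1
ee_pos: [0.5373, 0.1574, 0.3203]
tcp_rot: [0.0, 0.977, -0.215, -0.0]
contact_force: [0.2, 1.0, 0.4]
finger_gap: 1.001
grip_force: 0.0
```

>>> step_arm(plan=[{"fingers":0.35,"x":0,"y":0,"z":0,"spin":8.3},{"fingers":0.35,"x":0,"y":0,"z":0,"spin":8.3},{"fingers":0.35,"x":0,"y":0,"z":0,"spin":8.3},{"fingers":0.35,"x":0,"y":0,"z":0,"spin":8.3},{"fingers":0.35,"x":0,"y":0,"z":0,"spin":8.3}])

```text
time_s: 1.6
ee_pos: [0.5365, 0.1591, 0.3197]
tcp_rot: [0.0, 0.835, -0.55, -0.0]
contact_force: [-0.2, -0.5, 0.0]
finger_gap: 0.349
grip_force: 0.0
```

>>> step_arm(plan=[{"fingers":0.35,"x":0,"y":0,"z":0,"spin":8.3},{"fingers":0.35,"x":0,"y":0,"z":0,"spin":8.3},{"fingers":0.35,"x":0,"y":0,"z":0,"spin":8.3},{"fingers":0.35,"x":0,"y":0,"z":0,"spin":8.3},{"fingers":0.35,"x":0,"y":0,"z":0,"spin":8.3}])

```text
time_s: 2.1
ee_pos: [0.5365, 0.1592, 0.3198]
tcp_rot: [-0.0, -0.586, 0.81, 0.0]
contact_force: [0.2, -0.8, 0.7]
finger_gap: 0.354
grip_force: 0.0
```

```bash
cat >> h.py <<'E'
def shot(name):
    from station import sense,grab_frame
    s=sense();f=grab_frame("wrist");T=tcpT(s)@f["mount"];f["T"]=T
    cv2.imwrite(f"pics/{name}.png",f["image"][:,:,::-1]);np.savez(name+".npz",**f);return s,f,cloud(f,T)
def masks(f):
    H,S,V=cv2.split(cv2.cvtColor(f["image"],cv2.COLOR_RGB2HSV));ok=f["depth"]>0
    return ((H>12)&(H<25)&(S>80)&(V>60)&ok).astype('u1'),((H<12)&(S>130)&(V>40)&ok).astype('u1')
E
python3 - <<'E'
from h import *
s,f,P=shot("w1")
print(s["joint_pos"].round(3)); print(f["mount"].round(4).tolist(),f["intrinsics"][0,0])
m,_=masks(f)
c,l,st,ce=cv2.connectedComponentsWithStats(m)
for i in range(1,c):
    if st[i,4]<1000:continue
    p=P[l==i];r=p[(p[:,2]>.026)&(p[:,2]<.036)]
    print(st[i].tolist(),np.percentile(p[:,2],[2,50,98]).round(4),np.median(r[:,2]),cv2.minAreaRect((r[:,:2]*1000).astype('f4')))
E
```

```text
[ 0.647 -0.047  0.124 -0.    -1.744 -0.965]
[[0.0007, -0.9483, -0.3174, 0.0829], [1.0, 0.0007, -0.0, -0.0011], [0.0002, -0.3174, 0.9483, -0.123], [0.0, 0.0, 0.0, 1.0]] 298.47916681071376
[199, 60, 118, 98, 10613] [0.0037 0.0061 0.0307] 0.029486318782199095 ((532.7999877929688, 73.49429321289062), (119.45459747314453, 149.27099609375), 71.04103088378906)
[231, 177, 107, 88, 7896] [0.0038 0.0061 0.0306] 0.029563208234813343 ((545.25048828125, 238.69615173339844), (120.31212615966797, 149.00238037109375), 78.74034118652344)
```

View pics/w1.png

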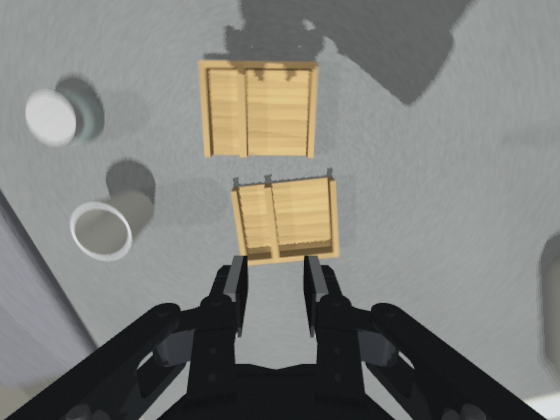

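The wrist view shows the loose half at (260,110) and the fixed half at (285,220), both with rims at 30 mm and sizes of 120×150. The gap is about 44 mm, the skew 7.7° and the side step 20 mm. I pinch the loose divider at its middle.

>>> step_arm(plan=[{"fingers":0.35,"x":0.0415,"y":-0.0226,"z":0,"spin":0},{"fingers":0.35,"x":0.0415,"y":-0.0226,"z":0,"spin":0},{"fingers":0.35,"x":0,"y":0,"z":0.045,"spin":0.8},{"fingers":0.35,"x":0,"y":0,"z":0.045,"spin":0},{"fingers":0.35,"x":0,"y":0,"z":0.045,"spin":0}])

```text
time_s: 2.65
ee_pos: [0.5539, 0.0658, 0.1834]
tcp_rot: [0.0, -0.584, 0.812, 0.0]
contact_force: [0.4, 1.0, -0.2]
finger_gap: 0.351
grip_force: 0.0
```

>>> step_arm(plan=[{"fingers":0.35,"x":0,"y":0,"z":0.045,"spin":0},{"fingers":0.35,"x":0,"y":0,"z":0.04,"spin":0},{"fingers":0.35,"x":0,"y":0,"z":0.04,"spin":0},{"fingers":0.35,"x":0,"y":0,"z":0,"spin":0}])

```text
time_s: 3.05
ee_pos: [0.5501, 0.0651, 0.0536]
tcp_rot: [-0.006, -0.584, 0.812, 0.002]
contact_force: [-0.8, 0.7, -0.3]
finger_gap: 0.352
grip_force: 0.0
```

>>> step_arm(plan=[{"fingers":0.35,"x":0,"y":0,"z":0,"spin":0},{"fingers":0.35,"x":0,"y":0,"z":0,"spin":0}])

```text
time_s: 3.25
ee_pos: [0.5558, 0.0667, 0.0634]
tcp_rot: [0.002, -0.584, 0.812, -0.001]
contact_force: [-0.3, -0.0, 0.9]
finger_gap: 0.349
grip_force: 0.0
```

Run:
```python
from h import *
s,f,P=shot("w2")
print(s["joint_pos"].round(3),s["ee_pos"],s["tcp_rot"])
m,_=masks(f)
c,l,st,ce=cv2.connectedComponentsWithStats(m)
for i in range(1,c):
    if st[i,4]<1000:continue
    print(st[i].tolist())
```

```text
[ 4.790e-01 -1.100e-02 -3.100e-01  1.000e-03 -1.267e+00 -8.040e-01] [0.55577642 0.06668943 0.06342075] [ 0.00187793 -0.58364813  0.81200398 -0.0009335 ]
[177, 148, 287, 194, 39657]
[360, 361, 54, 59, 1070]
```

View pics/w2.png

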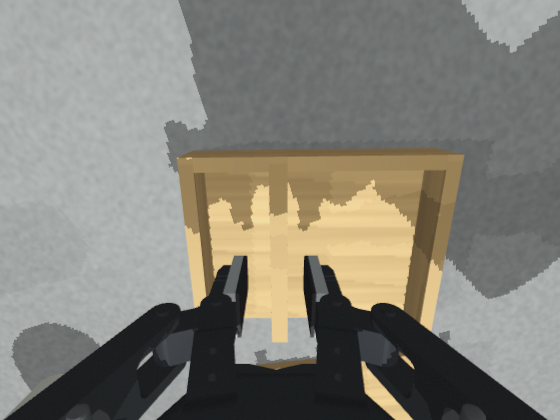

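The divider at column 280 lies centred between the fingers at 237 and 313. I descend gently and pinch it.

>>> step_arm(plan=[{"fingers":0.35,"x":0,"y":0,"z":0.012,"spin":0},{"fingers":0.35,"x":0,"y":0,"z":0.012,"spin":0},{"fingers":0.35,"x":0,"y":0,"z":0.006,"spin":0},{"fingers":0.35,"x":0,"y":0,"z":0,"spin":0},{"fingers":0.35,"x":0,"y":0,"z":0,"spin":0}])

```text
time_s: 3.8
ee_pos: [0.5541, 0.0662, 0.0302]
tcp_rot: [-0.0, -0.583, 0.812, -0.0]
contact_force: [0.2, -0.2, -0.2]
finger_gap: 0.349
grip_force: 0.0
```

>>> step_arm(plan=[{"fingers":0,"x":0,"y":0,"z":0,"spin":0},{"fingers":0,"x":0,"y":0,"z":0,"spin":0},{"fingers":0,"x":0,"y":0,"z":0,"spin":0},{"fingers":0,"x":0,"y":0,"z":0,"spin":0}])

```text
time_s: 4.2
ee_pos: [0.5545, 0.0664, 0.031]
tcp_rot: [0.0, -0.583, 0.812, -0.0]
contact_force: [-1.1, 0.3, 3.5]
finger_gap: 0.105
grip_force: 62.0
```

>>> step_arm(plan=[{"fingers":0,"x":0,"y":0,"z":0,"spin":-2.5},{"fingers":0,"x":0,"y":0,"z":0,"spin":-2.5},{"fingers":0,"x":0,"y":0,"z":0,"spin":-2.5},{"fingers":0,"x":-0.0093,"y":0.005,"z":0,"spin":0},{"fingers":0,"x":-0.0093,"y":0.005,"z":0,"spin":0}])

```text
time_s: 4.7
ee_pos: [0.5484, 0.0862, 0.031]
tcp_rot: [0.0, -0.635, 0.773, -0.001]
contact_force: [1.9, -4.0, 3.6]
finger_gap: 0.097
grip_force: 62.1
```

>>> step_arm(plan=[{"fingers":0,"x":-0.0093,"y":0.005,"z":0,"spin":0},{"fingers":0,"x":-0.0093,"y":0.005,"z":0,"spin":0},{"fingers":0,"x":0,"y":0,"z":0,"spin":0},{"fingers":0,"x":0,"y":0,"z":0,"spin":0}])

```text
time_s: 5.1
ee_pos: [0.5416, 0.1086, 0.0309]
tcp_rot: [0.001, -0.636, 0.772, 0.0]
contact_force: [-2.2, 0.8, 6.5]
finger_gap: 0.1
grip_force: 62.5
```

```bash
cat >> h.py <<'E'
def topview(name):
    from station import grab_frame
    out=[]
    for n in("top","scene"):
        f=grab_frame(n);np.savez(f"{name}_{n}.npz",**f);cv2.imwrite(f"pics/{name}_{n}.png",f["image"][:,:,::-1]);out.append((f,cloud(f,f["world_from_camera"])))
    return out
E
python3 - <<'E'
from h import *
s,f,P=shot("w3");print(s["ee_pos"],s["tcp_rot"])
m,_=masks(f);m=m>0
r=P[m&(P[...,2]>.025)&(P[...,2]<.036)]
print(len(r),cv2.minAreaRect((r[:,:2]*1000).astype('f4')))
o=topview("t3")
a=[cv2.resize(x[0]["image"][s0:s0+110,t0:t0+140,::-1],None,fx=2.8,fy=2.8,interpolation=2) for x,s0,t0 in((o[0],140,120),(o[1],165,310))]
w=cv2.resize(f["image"][:,:,::-1],(390,308))
cv2.imwrite("pics/m3.png",np.hstack([a[0],w]))
E
```

```text
[0.54155804 0.10861618 0.03094655] [ 7.96804584e-04 -6.35506349e-01  7.72095102e-01  4.46134263e-04]
17130 ((521.2440795898438, 117.03431701660156), (128.3620147705078, 150.92819213867188), 79.19500732421875)
```

View pics/m3.png

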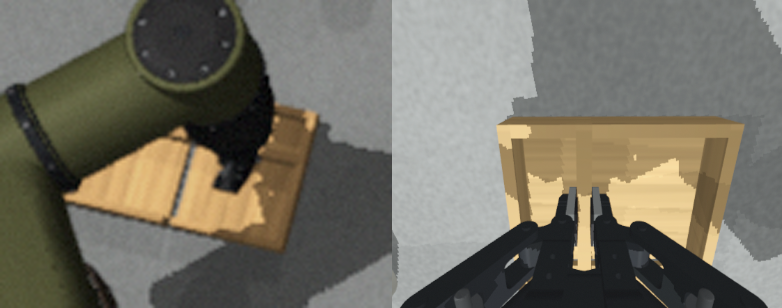

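The gap is now about 10 mm and parallel. I push it closed.

>>> step_arm(plan=[{"fingers":0,"x":-0.003,"y":0,"z":0,"spin":0},{"fingers":0,"x":-0.003,"y":0,"z":0,"spin":0},{"fingers":0,"x":-0.002,"y":0,"z":0,"spin":0},{"fingers":0,"x":0,"y":0,"z":0,"spin":0}])

```text
time_s: 5.65
ee_pos: [0.543, 0.1148, 0.0309]
tcp_rot: [-0.0, -0.635, 0.772, -0.0]
contact_force: [-1.7, -4.2, 6.5]
finger_gap: 0.098
grip_force: 62.6
```

>>> step_arm(plan=[{"fingers":0,"x":-0.001,"y":0,"z":0,"spin":0},{"fingers":0,"x":-0.001,"y":0,"z":0,"spin":0},{"fingers":0,"x":0,"y":0,"z":0,"spin":0}])

```text
time_s: 5.95
ee_pos: [0.5432, 0.1159, 0.031]
tcp_rot: [-0.001, -0.635, 0.772, -0.001]
contact_force: [-2.0, -7.4, 7.6]
finger_gap: 0.1
grip_force: 62.7
```

>>> step_arm(plan=[{"fingers":0,"x":-0.001,"y":0,"z":0,"spin":0},{"fingers":0,"x":-0.001,"y":0,"z":0,"spin":0},{"fingers":0,"x":0,"y":0,"z":0,"spin":0}])

```text
time_s: 6.25
ee_pos: [0.543, 0.1162, 0.0309]
tcp_rot: [-0.003, -0.635, 0.773, -0.001]
contact_force: [-4.9, -12.9, 10.6]
finger_gap: 0.096
grip_force: 63.1
```

>>> step_arm(plan=[{"fingers":0,"x":-0.002,"y":0,"z":0,"spin":0},{"fingers":0,"x":-0.002,"y":0,"z":0,"spin":0},{"fingers":0,"x":0,"y":0,"z":0,"spin":0},{"fingers":0,"x":0,"y":0,"z":0,"spin":0}])

```text
time_s: 6.65
ee_pos: [0.543, 0.1165, 0.0309]
tcp_rot: [-0.006, -0.634, 0.773, -0.003]
contact_force: [-6.4, -25.6, 14.1]
finger_gap: 0.098
grip_force: 63.6
```

>>> step_arm(plan=[{"fingers":0,"x":-0.002,"y":0,"z":0,"spin":0},{"fingers":0,"x":-0.002,"y":0,"z":0,"spin":0},{"fingers":0,"x":0,"y":0,"z":0,"spin":0}])

```text
time_s: 6.95
ee_pos: [0.543, 0.117, 0.0308]
tcp_rot: [-0.009, -0.634, 0.773, -0.004]
contact_force: [-7.9, -37.9, 16.7]
finger_gap: 0.095
grip_force: 64.1
```

Run:
```python
from h import *
s,f,P=shot("w4")
o=topview("t4")
a=[cv2.resize(x[0]["image"][s0:s0+110,t0:t0+140,::-1],None,fx=2.8,fy=2.8,interpolation=2) for x,s0,t0 in((o[0],140,120),(o[1],165,310))]
cv2.imwrite("pics/m4.png",np.hstack(a))
```

```text
(no output)
```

View pics/m4.png

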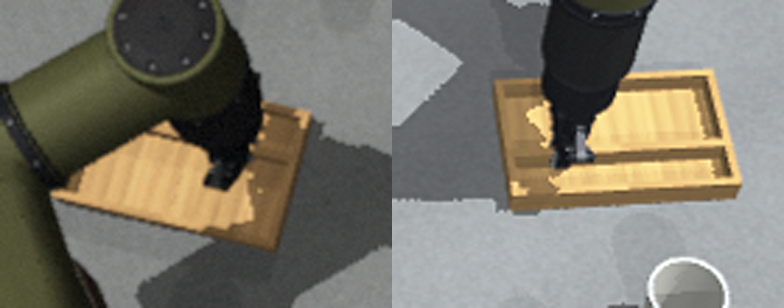

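The gap is closed in both views: the walls line up at (170,150) on the left and the outer wall is continuous on the right. I relax the push, release and rise.

>>> step_arm(plan=[{"fingers":0,"x":0.005,"y":0,"z":0,"spin":0},{"fingers":0,"x":0.005,"y":0,"z":0,"spin":0},{"fingers":0,"x":0,"y":0,"z":0,"spin":0},{"fingers":0.3,"x":0,"y":0,"z":0,"spin":0},{"fingers":0.3,"x":0,"y":0,"z":0,"spin":0}])

```text
time_s: 7.6
ee_pos: [0.543, 0.1174, 0.0295]
tcp_rot: [-0.0, -0.635, 0.772, 0.001]
contact_force: [-0.5, -0.5, 0.4]
finger_gap: 0.298
grip_force: 0.0
```

>>> step_arm(plan=[{"fingers":0.3,"x":0,"y":0,"z":-0.01,"spin":0},{"fingers":0.3,"x":0,"y":0,"z":-0.02,"spin":0},{"fingers":0.3,"x":0,"y":0,"z":-0.04,"spin":0},{"fingers":0.3,"x":0.03,"y":0,"z":-0.04,"spin":0},{"fingers":0.3,"x":0.03,"y":0,"z":-0.04,"spin":0}])

```text
time_s: 8.1
ee_pos: [0.5316, 0.0577, 0.1822]
tcp_rot: [-0.0, -0.636, 0.772, 0.0]
contact_force: [1.4, -0.0, 0.7]
finger_gap: 0.302
grip_force: 0.0
```

>>> step_arm(plan=[{"fingers":0.3,"x":-0.03,"y":0,"z":-0.04,"spin":0},{"fingers":0.3,"x":-0.03,"y":0,"z":-0.04,"spin":0},{"fingers":0.3,"x":-0.04,"y":0,"z":-0.04,"spin":0},{"fingers":0.3,"x":0,"y":0,"z":0,"spin":0},{"fingers":0.3,"x":0,"y":0,"z":0,"spin":0}])

```text
time_s: 8.6
ee_pos: [0.5505, 0.1524, 0.2963]
tcp_rot: [0.001, -0.636, 0.772, 0.0]
contact_force: [-0.2, 0.9, -1.0]
finger_gap: 0.299
grip_force: 0.0
```

Run:
```python
from h import *
s,f,P=shot("w5");print(s["ee_pos"],s["tcp_rot"])
m,_=masks(f);m=m>0
r=P[m&(P[...,2]>.026)&(P[...,2]<.036)]
q=cv2.minAreaRect((r[:,:2]*1000).astype('f4'));print(len(r),q)
# tray frame: long side dir
a=np.radians(78.74);yd=np.array([np.cos(a),np.sin(a)]);xd=np.array([yd[1],-yd[0]])
d=(r[:,:2]-np.array([.5452,.2387]))*1000
X,Y=d@xd,d@yd
for lo,hi in((-50,-10),(10,50),(-110,-70),(-170,-130)):
    k=(Y>lo)&(Y<hi);print((lo,hi),np.percentile(X[k],[1,99]).round(1))
print("Yext",np.percentile(Y,[.5,99.5]).round(1))
cv2.imwrite("pics/c5.png",f["image"][:,:,::-1])
```

```text
[0.55048019 0.15241815 0.29630107] [ 5.41037647e-04 -6.35670429e-01  7.71960340e-01  2.17954747e-04]
4170 ((533.45703125, 180.0391845703125), (239.49794006347656, 149.72103881835938), 78.9830322265625)
(-50, -10) [-74.7  73.7]
(10, 50) [-74.7  73.6]
(-110, -70) [-73.8  74.6]
(-170, -130) [-73.9  74.8]
Yext [-179.7   57.6]
```

View pics/c5.png

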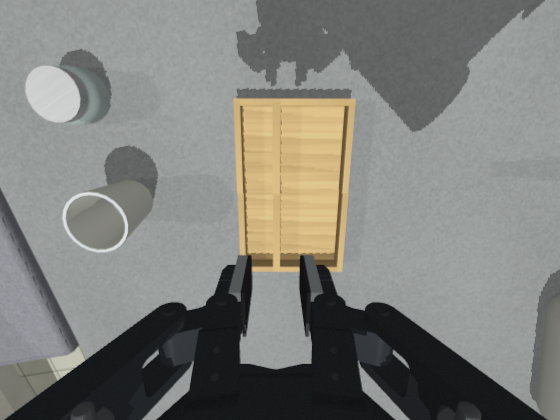

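The closed tray measures 239.5 × 149.7 with a side step of about 1 mm, which is good. Next is the brush: I go above the rest and turn along it.

>>> step_arm(plan=[{"fingers":0.55,"x":0.041,"y":-0.005,"z":0,"spin":0},{"fingers":0.55,"x":0.041,"y":-0.005,"z":0,"spin":0},{"fingers":0.55,"x":0.041,"y":-0.005,"z":0,"spin":0},{"fingers":0.55,"x":0.041,"y":-0.005,"z":0,"spin":0},{"fingers":0.55,"x":0.041,"y":-0.005,"z":0,"spin":0}])

```text
time_s: 9.15
ee_pos: [0.5342, -0.0569, 0.2945]
tcp_rot: [-0.001, -0.635, 0.773, 0.001]
contact_force: [0.4, -0.5, 0.4]
finger_gap: 0.55
grip_force: 0.0
```

>>> step_arm(plan=[{"fingers":0.55,"x":0.041,"y":-0.005,"z":0,"spin":0},{"fingers":0.55,"x":0.041,"y":-0.005,"z":0,"spin":0},{"fingers":0.55,"x":0.041,"y":-0.005,"z":0,"spin":0},{"fingers":0.55,"x":0.041,"y":-0.005,"z":0,"spin":0},{"fingers":0.55,"x":0.041,"y":-0.005,"z":0,"spin":0}])

```text
time_s: 9.65
ee_pos: [0.5188, -0.2627, 0.2945]
tcp_rot: [-0.0, -0.635, 0.773, 0.001]
contact_force: [0.6, 0.0, 0.7]
finger_gap: 0.549
grip_force: 0.0
```

>>> step_arm(plan=[{"fingers":0.55,"x":0,"y":0,"z":0,"spin":-8.1},{"fingers":0.55,"x":0,"y":0,"z":0,"spin":-8.1},{"fingers":0.55,"x":0,"y":0,"z":0,"spin":-8.1},{"fingers":0.55,"x":0,"y":0,"z":0,"spin":-8.1},{"fingers":0.55,"x":0,"y":0,"z":0,"spin":-8.1}])

```text
time_s: 10.15
ee_pos: [0.5192, -0.2612, 0.2943]
tcp_rot: [0.0, 0.864, -0.503, -0.001]
contact_force: [-0.4, -0.4, -0.2]
finger_gap: 0.549
grip_force: 0.0
```

>>> step_arm(plan=[{"fingers":0.55,"x":0,"y":0,"z":0,"spin":-8.1},{"fingers":0.55,"x":0,"y":0,"z":0,"spin":-8.1},{"fingers":0.55,"x":0,"y":0,"z":0,"spin":-8.1},{"fingers":0.55,"x":0,"y":0,"z":0,"spin":-8.1},{"fingers":0.55,"x":0,"y":0,"z":0,"spin":-8.1}])

```text
time_s: 10.65
ee_pos: [0.5192, -0.2611, 0.2943]
tcp_rot: [-0.0, 0.985, -0.173, -0.001]
contact_force: [0.4, -0.5, -0.4]
finger_gap: 0.55
grip_force: 0.0
```

>>> step_arm(plan=[{"fingers":0.55,"x":0,"y":0,"z":0,"spin":-8.1},{"fingers":0.55,"x":0,"y":0,"z":0,"spin":0},{"fingers":0.55,"x":0,"y":0,"z":0,"spin":0}])

```text
time_s: 10.95
ee_pos: [0.5196, -0.261, 0.2949]
tcp_rot: [-0.0, 0.994, -0.107, -0.001]
contact_force: [0.3, 0.3, 0.7]
finger_gap: 0.548
grip_force: 0.0
```

Run:
```python
from h import *
s,f,P=shot("w6");print(s["ee_pos"],s["tcp_rot"],s["joint_pos"].round(2))
_,b=masks(f)
c,l,st,ce=cv2.connectedComponentsWithStats(b)
for i in range(1,c):
    if st[i,4]<200:continue
    p=P[l==i];print(st[i].tolist(),p.mean(0).round(4),np.percentile(p[:,2],[2,50,98]).round(3))
```

```text
[ 0.51963158 -0.2609691   0.2949177 ] [-6.37495630e-05  9.94240996e-01 -1.07165215e-01 -6.74356832e-04] [-0.12  0.    0.13 -0.   -1.7   1.48]
```

View pics/w6.png

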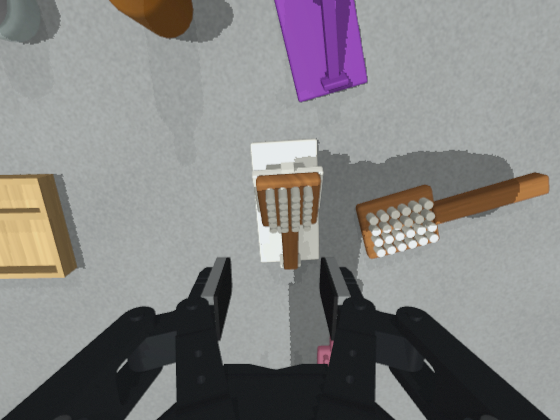

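The wrist view shows the brush straight below: head at (288,205), handle from (290,235) to (290,268). The larger brown brush at right, the pink one and the purple rest are clear of it. Now I fit the brush pose from depth.

Run:
```python
from h import *
f=dict(np.load("w6.npz"));P=cloud(f,f["T"]);hsv=cv2.cvtColor(f["image"],cv2.COLOR_RGB2HSV)
print(hsv[255,290],hsv[180,290],hsv[215,262])
H,S,V=cv2.split(hsv);m=((H<18)&(S>110)&(V<200)&(f["depth"]>0));k=np.zeros_like(m);k[165:275,245:330]=1;m&=k.astype(bool)
v,u=np.nonzero(m)
h=m.copy();h[:238]=0;hd=m.copy();hd[232:]=0
for n,mm in(("handle",h),("head",hd)):
    p=P[mm];print(n,len(p),p.mean(0).round(4),np.percentile(p,[2,98],axis=0).round(4).tolist())
p=P[h]
# handle top: robust slope along horizontal dir
for r in range(238,274,4):
    rr=h[r];
    if rr.sum()>2:print(r,np.nonzero(rr)[0][[0,-1]],P[r][rr].mean(0).round(4))
rows=[r for r in range(176,232,8)]
for r in rows:
    rr=np.nonzero(hd[r])[0];print(r,rr[[0,-1]],P[r,rr[0]+1].round(4),P[r,rr[-1]-1].round(4))
```

```text
[ 14 158 105] [ 14 156 150] [ 14 159  93]
handle 435 [ 0.4283 -0.2615  0.0761] [[0.3935, -0.2721, 0.0513], [0.4579, -0.2504, 0.0971]]
head 1564 [ 0.5228 -0.2753  0.1355] [[0.4798, -0.3052, 0.1086], [0.5432, -0.244, 0.1458]]
238 [282 297] [ 0.4578 -0.266   0.0968]
242 [283 296] [ 0.4506 -0.2647  0.092 ]
246 [283 296] [ 0.4428 -0.2634  0.0864]
250 [283 296] [ 0.4346 -0.262   0.0805]
254 [283 297] [ 0.4259 -0.2612  0.0743]
258 [284 296] [ 0.4172 -0.2592  0.0681]
262 [284 296] [ 0.4077 -0.2582  0.0613]
266 [284 296] [ 0.3981 -0.2566  0.0548]
176 [259 319] [ 0.545  -0.253   0.1378] [ 0.5339 -0.3068  0.1404]
184 [256 319] [ 0.5394 -0.2491  0.1439] [ 0.5266 -0.3053  0.1418]
192 [258 318] [ 0.5307 -0.2488  0.1409] [ 0.5176 -0.3035  0.1368]
200 [259 317] [ 0.5206 -0.2471  0.1335] [ 0.5078 -0.3017  0.1305]
208 [260 317] [ 0.51   -0.2453  0.1264] [ 0.4962 -0.3009  0.121 ]
216 [262 316] [ 0.4978 -0.2442  0.1168] [ 0.4854 -0.2987  0.1151]
224 [263 290] [ 0.4855 -0.2421  0.1082] [ 0.4786 -0.2692  0.1058]
```

The brush slope measures 34.8° with heading about -9°. Handle top heights match a seat at 85 mm. I grasp the handle at local x ≈ -30.

>>> step_arm(plan=[{"fingers":0.55,"x":0,"y":0,"z":0,"spin":-3.3},{"fingers":0.55,"x":-0.038,"y":0.007,"z":0,"spin":0},{"fingers":0.55,"x":-0.038,"y":0.007,"z":0,"spin":0},{"fingers":0.55,"x":0,"y":0,"z":0.04,"spin":0},{"fingers":0.55,"x":0,"y":0,"z":0.04,"spin":0}])

```text
time_s: 11.5
ee_pos: [0.4427, -0.2633, 0.2164]
tcp_rot: [0.0, 0.997, -0.078, 0.002]
contact_force: [0.9, 0.9, -1.1]
finger_gap: 0.552
grip_force: 0.0
```

>>> step_arm(plan=[{"fingers":0.55,"x":0,"y":0,"z":0.04,"spin":0},{"fingers":0.55,"x":0,"y":0,"z":0.03,"spin":0},{"fingers":0.55,"x":0,"y":0,"z":0.02,"spin":0},{"fingers":0.55,"x":0,"y":0,"z":0,"spin":0},{"fingers":0.55,"x":0,"y":0,"z":0,"spin":0}])

```text
time_s: 12.0
ee_pos: [0.443, -0.2633, 0.1264]
tcp_rot: [0.0, 0.997, -0.077, 0.0]
contact_force: [0.5, 0.8, 0.5]
finger_gap: 0.549
grip_force: 0.0
```

Run:
```python
from h import *
s,f,P=shot("w7");print(s["ee_pos"],s["tcp_rot"])
```

```text
[ 0.44300004 -0.26329683  0.12639641] [ 3.87575979e-04  9.97030941e-01 -7.70009838e-02  2.55601785e-06]
```

View pics/w7.png

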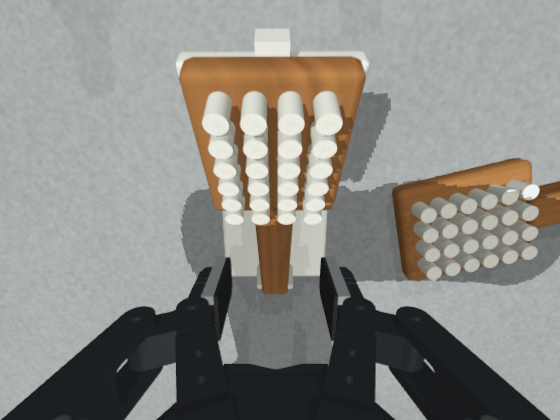

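The handle at column 275 is centred between the fingers (218–340) and they are clear of the head. I descend and grip. That is ten pictures, so numbers only from here.

>>> step_arm(plan=[{"fingers":0.55,"x":0,"y":0,"z":0.015,"spin":0},{"fingers":0.55,"x":0,"y":0,"z":0.015,"spin":0},{"fingers":0.55,"x":0,"y":0,"z":0.0094,"spin":0},{"fingers":0.55,"x":0,"y":0,"z":0,"spin":0},{"fingers":0.55,"x":0,"y":0,"z":0,"spin":0}])

```text
time_s: 12.55
ee_pos: [0.4429, -0.2632, 0.0862]
tcp_rot: [0.0, 0.997, -0.076, -0.0]
contact_force: [0.7, -0.9, 0.8]
finger_gap: 0.552
grip_force: 0.0
```

>>> step_arm(plan=[{"fingers":0,"x":0,"y":0,"z":0,"spin":0},{"fingers":0,"x":0,"y":0,"z":0,"spin":0},{"fingers":0,"x":0,"y":0,"z":0,"spin":0},{"fingers":0,"x":0,"y":0,"z":0,"spin":0},{"fingers":0,"x":0,"y":0,"z":0,"spin":0}])

```text
time_s: 13.05
ee_pos: [0.4433, -0.2632, 0.0872]
tcp_rot: [0.0, 0.997, -0.076, 0.001]
contact_force: [-0.7, 2.3, 6.1]
finger_gap: 0.215
grip_force: 61.4
```

>>> step_arm(plan=[{"fingers":0,"x":0,"y":0,"z":-0.005,"spin":0},{"fingers":0,"x":0,"y":0,"z":-0.015,"spin":0},{"fingers":0,"x":0,"y":0,"z":-0.025,"spin":0},{"fingers":0,"x":0,"y":0,"z":-0.03,"spin":0},{"fingers":0,"x":0,"y":0,"z":-0.025,"spin":0}])

```text
time_s: 13.55
ee_pos: [0.443, -0.2632, 0.1887]
tcp_rot: [0.0, 0.997, -0.076, 0.0]
contact_force: [0.5, 0.1, -1.1]
finger_gap: 0.222
grip_force: 60.6
```

>>> step_arm(plan=[{"fingers":0,"x":0,"y":0,"z":-0.02,"spin":0},{"fingers":0,"x":0,"y":0,"z":-0.01,"spin":0},{"fingers":0,"x":0,"y":0,"z":0,"spin":0}])

```text
time_s: 13.85
ee_pos: [0.4435, -0.2632, 0.218]
tcp_rot: [0.0, 0.997, -0.076, 0.001]
contact_force: [0.1, -0.3, -0.9]
finger_gap: 0.218
grip_force: 60.6
```

```bash
cat >> h.py <<'E'
def brush_fit(s,f,P):
    """slope/heading of the brush seen in the wrist image, from its wood (tool axes)"""
    H,S,V=cv2.split(cv2.cvtColor(f["image"],cv2.COLOR_RGB2HSV))
    T=tcpT(s);L=(P-T[:3,3])@T[:3,:3]
    m=(H<12+3)&(S>110)&(f["depth"]>0)&(np.abs(L[...,1])<.05)&(np.abs(L[...,0])<.16)&(L[...,2]<.08)&(L[...,2]>-.12)
    c,l,st,_=cv2.connectedComponentsWithStats(m.astype('u1'));i=1+np.argmax(st[1:,4]);p=L[l==i]
    # left and right edge of head: per 10 mm bin of x
    print("px",st[i].tolist(),"z world",np.percentile(P[l==i][:,2],[2,98]).round(4))
    for a in np.arange(-.04,.14,.01):
        q=p[(p[:,0]>=a)&(p[:,0]<a+.01)]
        if len(q)>15:print("x %.3f z %.4f y %.4f..%.4f n%d"%(q[:,0].mean(),np.median(q[:,2]),*np.percentile(q[:,1],[2,98]),len(q)))
E
python3 - <<'E'
from h import *
s,f,P=shot("w8");print(s["ee_pos"],s["contact_force"]);brush_fit(s,f,P)
E
```

```text
[ 0.44346934 -0.26317611  0.21800366] [ 0.10983305 -0.27015646 -0.85502838]
px [127, 27, 296, 302, 21579] z world [0.1985 0.2766]
x -0.035 z 0.0249 y -0.0073..0.0106 n181
x -0.025 z 0.0182 y -0.0073..0.0104 n219
x -0.015 z 0.0112 y -0.0074..0.0107 n274
x -0.005 z 0.0042 y -0.0077..0.0105 n328
x 0.005 z -0.0029 y -0.0076..0.0104 n403
x 0.015 z -0.0098 y -0.0079..0.0106 n523
x 0.023 z -0.0149 y -0.0069..0.0100 n248
x 0.036 z -0.0209 y -0.0127..0.0305 n305
x 0.045 z -0.0262 y -0.0127..0.0308 n460
x 0.055 z -0.0328 y -0.0277..0.0309 n695
x 0.065 z -0.0394 y -0.0280..0.0310 n1064
x 0.075 z -0.0461 y -0.0280..0.0306 n1741
x 0.087 z -0.0553 y -0.0276..0.0301 n6484
x 0.095 z -0.0565 y -0.0269..0.0295 n8466
```

The brush is held at 35° with the handle top level with the TCP. Now I turn it.

>>> step_arm(plan=[{"fingers":0,"x":0,"y":0,"z":0,"spin":4.2},{"fingers":0,"x":0,"y":0,"z":0,"spin":7},{"fingers":0,"x":0,"y":0,"z":0,"spin":7},{"fingers":0,"x":0,"y":0,"z":0,"spin":7},{"fingers":0,"x":0,"y":0,"z":0,"spin":7}])

```text
time_s: 14.4
ee_pos: [0.4425, -0.2627, 0.2144]
tcp_rot: [0.0, 0.936, -0.352, -0.001]
contact_force: [0.2, 0.9, -1.4]
finger_gap: 0.221
grip_force: 60.7
```

>>> step_arm(plan=[{"fingers":0,"x":0,"y":0,"z":0,"spin":7},{"fingers":0,"x":0,"y":0,"z":0,"spin":7},{"fingers":0,"x":0,"y":0,"z":0,"spin":7},{"fingers":0,"x":0,"y":0,"z":0,"spin":7},{"fingers":0,"x":0,"y":0,"z":0,"spin":7}])

```text
time_s: 14.9
ee_pos: [0.4425, -0.2627, 0.2144]
tcp_rot: [0.0, 0.787, -0.617, -0.001]
contact_force: [-0.5, -0.0, -0.1]
finger_gap: 0.222
grip_force: 60.7
```

>>> step_arm(plan=[{"fingers":0,"x":0,"y":0,"z":0,"spin":7},{"fingers":0,"x":0,"y":0,"z":0,"spin":7},{"fingers":0,"x":0,"y":0,"z":0,"spin":7},{"fingers":0,"x":0,"y":0,"z":0,"spin":4},{"fingers":0,"x":0,"y":0,"z":0,"spin":0}])

```text
time_s: 15.4
ee_pos: [0.4425, -0.2627, 0.2146]
tcp_rot: [-0.001, -0.636, 0.772, 0.001]
contact_force: [0.1, 0.6, -1.6]
finger_gap: 0.218
grip_force: 60.7
```

>>> step_arm(plan=[{"fingers":0,"x":-0.02,"y":0.002,"z":0,"spin":0},{"fingers":0,"x":-0.0425,"y":0.002,"z":0,"spin":0},{"fingers":0,"x":-0.0425,"y":0.002,"z":0,"spin":0},{"fingers":0,"x":-0.0425,"y":0.002,"z":0,"spin":0},{"fingers":0,"x":-0.0425,"y":0.002,"z":0,"spin":0}])

```text
time_s: 15.9
ee_pos: [0.4689, -0.073, 0.2154]
tcp_rot: [-0.0, -0.637, 0.771, 0.0]
contact_force: [1.0, 0.0, -0.9]
finger_gap: 0.22
grip_force: 60.7
```

>>> step_arm(plan=[{"fingers":0,"x":-0.0425,"y":0.002,"z":0,"spin":0},{"fingers":0,"x":-0.0425,"y":0.002,"z":0,"spin":0},{"fingers":0,"x":-0.0425,"y":0.002,"z":0,"spin":0},{"fingers":0,"x":-0.0425,"y":0.002,"z":0,"spin":0},{"fingers":0,"x":-0.0425,"y":0.002,"z":0,"spin":0}])

```text
time_s: 16.4
ee_pos: [0.4995, 0.1377, 0.2154]
tcp_rot: [-0.0, -0.637, 0.771, 0.0]
contact_force: [0.7, -0.2, -0.4]
finger_gap: 0.222
grip_force: 60.7
```

>>> step_arm(plan=[{"fingers":0,"x":-0.0425,"y":0,"z":0,"spin":0},{"fingers":0,"x":-0.035,"y":0,"z":0,"spin":0},{"fingers":0,"x":-0.018,"y":0,"z":0,"spin":0},{"fingers":0,"x":0,"y":0,"z":0,"spin":0},{"fingers":0,"x":0,"y":0,"z":0,"spin":0}])

```text
time_s: 16.9
ee_pos: [0.5178, 0.2293, 0.2155]
tcp_rot: [-0.001, -0.637, 0.771, -0.0]
contact_force: [0.1, -1.1, -1.5]
finger_gap: 0.222
grip_force: 60.7
```

Run:
```python
from h import *
s,f,P=shot("w9");print(s["ee_pos"],s["tcp_rot"].round(4),s["contact_force"]);brush_fit(s,f,P)
m,_=masks(f);r=P[(m>0)&(P[...,2]>.024)&(P[...,2]<.036)]
a=np.radians(79);yd=np.array([np.cos(a),np.sin(a)]);xd=np.array([yd[1],-yd[0]]);d=(r[:,:2]-[.509,.1848])*1000
print(len(r),np.percentile(d@xd,[1,99]),np.percentile(d@yd,[1,99]))
```

```text
[0.5177955  0.22933979 0.21547264] [-8.000e-04 -6.369e-01  7.710e-01 -1.000e-04] [ 0.12485049 -1.10321011 -1.47038908]
px [127, 27, 296, 285, 25422] z world [0.2241 0.2742]
x -0.015 z 0.0120 y -0.0102..0.0086 n29
x -0.005 z 0.0046 y -0.0102..0.0084 n98
x 0.006 z -0.0031 y -0.0101..0.0083 n176
x 0.015 z -0.0095 y -0.0102..0.0083 n499
x 0.023 z -0.0147 y -0.0093..0.0075 n299
x 0.036 z -0.0207 y -0.0300..0.0275 n339
x 0.045 z -0.0255 y -0.0302..0.0280 n552
x 0.055 z -0.0322 y -0.0302..0.0281 n758
x 0.065 z -0.0387 y -0.0302..0.0281 n1132
x 0.075 z -0.0457 y -0.0303..0.0281 n1826
x 0.087 z -0.0549 y -0.0300..0.0277 n6270
x 0.094 z -0.0570 y -0.0290..0.0267 n13429
2549 [-47.84648556  99.30022579] [-120.04135916  117.83285386]
```

Position over the lane checks out: across 0 mm, along +45 mm as planned for the swing-down. I lower until the handle end is just above the floor.

>>> step_arm(plan=[{"fingers":0,"x":0,"y":0,"z":0.03,"spin":0},{"fingers":0,"x":0,"y":0,"z":0.04,"spin":0},{"fingers":0,"x":0,"y":0,"z":0.035,"spin":0},{"fingers":0,"x":0,"y":0,"z":0.025,"spin":0},{"fingers":0,"x":0,"y":0,"z":0.015,"spin":0}])

```text
time_s: 17.45
ee_pos: [0.5172, 0.2279, 0.0691]
tcp_rot: [-0.001, -0.636, 0.772, 0.0]
contact_force: [-0.0, -0.2, -1.1]
finger_gap: 0.217
grip_force: 60.7
```

>>> step_arm(plan=[{"fingers":0,"x":0,"y":0,"z":0.005,"spin":0},{"fingers":0,"x":0,"y":0,"z":0,"spin":0},{"fingers":0,"x":0,"y":0,"z":0,"spin":0}])

```text
time_s: 17.75
ee_pos: [0.5189, 0.23, 0.0681]
tcp_rot: [0.001, -0.636, 0.771, -0.0]
contact_force: [-0.0, 0.5, -0.9]
finger_gap: 0.22
grip_force: 60.7
```

>>> step_arm(plan=[{"fingers":0,"x":0.001,"y":0,"z":0.002,"spin":0},{"fingers":0,"x":0.002,"y":0,"z":0.002,"spin":0},{"fingers":0,"x":0.0015,"y":0,"z":0.002,"spin":0},{"fingers":0,"x":0,"y":0,"z":0,"spin":0}])

```text
time_s: 18.15
ee_pos: [0.5172, 0.2251, 0.0602]
tcp_rot: [0.0, -0.636, 0.771, -0.0]
contact_force: [-0.2, -0.1, -0.3]
finger_gap: 0.218
grip_force: 60.8
```

>>> step_arm(plan=[{"fingers":0,"x":0.001,"y":0,"z":0.002,"spin":0},{"fingers":0,"x":0.001,"y":0,"z":0.002,"spin":0},{"fingers":0,"x":0.001,"y":0,"z":0.002,"spin":0},{"fingers":0,"x":0,"y":0,"z":0,"spin":0},{"fingers":0,"x":0,"y":0,"z":0,"spin":0}])

```text
time_s: 18.65
ee_pos: [0.5174, 0.2226, 0.057]
tcp_rot: [0.001, -0.637, 0.771, -0.001]
contact_force: [-5.0, -2.7, 11.0]
finger_gap: 0.222
grip_force: 62.4
```

>>> step_arm(plan=[{"fingers":0,"x":0.001,"y":0,"z":0.002,"spin":0},{"fingers":0,"x":0.001,"y":0,"z":0.002,"spin":0},{"fingers":0,"x":0.001,"y":0,"z":0.002,"spin":0},{"fingers":0,"x":0,"y":0,"z":0,"spin":0},{"fingers":0,"x":0,"y":0,"z":0,"spin":0}])

```text
time_s: 19.15
ee_pos: [0.5175, 0.2191, 0.0514]
tcp_rot: [0.002, -0.637, 0.771, -0.001]
contact_force: [-1.7, -4.9, 10.6]
finger_gap: 0.22
grip_force: 62.6
```

Run:
```python
from h import *
s,f,P=shot("w10");print(s["ee_pos"],s["tcp_rot"].round(4),s["contact_force"]);brush_fit(s,f,P)
```

```text
[0.51751845 0.21911142 0.05135626] [ 0.0015 -0.6365  0.7712 -0.0013] [-1.74671961 -4.8697184  10.64729396]
px [148, 10, 254, 297, 22697] z world [0.0583 0.0966]
x -0.005 z 0.0030 y -0.0102..0.0085 n66
x 0.006 z -0.0026 y -0.0101..0.0084 n134
x 0.015 z -0.0074 y -0.0102..0.0084 n581
x 0.025 z -0.0122 y -0.0101..0.0081 n703
x 0.036 z -0.0155 y -0.0292..0.0268 n432
x 0.045 z -0.0178 y -0.0303..0.0284 n855
x 0.055 z -0.0227 y -0.0303..0.0284 n1090
x 0.065 z -0.0274 y -0.0303..0.0282 n1424
x 0.075 z -0.0324 y -0.0303..0.0281 n1927
x 0.085 z -0.0374 y -0.0304..0.0280 n2747
x 0.096 z -0.0433 y -0.0299..0.0277 n7300
x 0.103 z -0.0436 y -0.0285..0.0265 n5430
```

It swings down as planned: slope now 26° with about 11 N at contact. I continue the arc.

>>> step_arm(plan=[{"fingers":0,"x":0.0013,"y":0,"z":0.002,"spin":0},{"fingers":0,"x":0.0012,"y":0,"z":0.002,"spin":0},{"fingers":0,"x":0.001,"y":0,"z":0.002,"spin":0},{"fingers":0,"x":0.001,"y":0,"z":0.002,"spin":0},{"fingers":0,"x":0,"y":0,"z":0,"spin":0}])

```text
time_s: 19.7
ee_pos: [0.5168, 0.2146, 0.043]
tcp_rot: [0.002, -0.636, 0.771, -0.001]
contact_force: [-1.0, -4.2, 9.4]
finger_gap: 0.222
grip_force: 62.9
```

>>> step_arm(plan=[{"fingers":0,"x":0.001,"y":0,"z":0.002,"spin":0},{"fingers":0,"x":0.0008,"y":0,"z":0.002,"spin":0},{"fingers":0,"x":0.0007,"y":0,"z":0.002,"spin":0},{"fingers":0,"x":0,"y":0,"z":0,"spin":0},{"fingers":0,"x":0,"y":0,"z":0,"spin":0}])

```text
time_s: 20.2
ee_pos: [0.5164, 0.2124, 0.0368]
tcp_rot: [0.002, -0.636, 0.771, -0.001]
contact_force: [-0.6, -3.4, 8.2]
finger_gap: 0.22
grip_force: 63.2
```

Run:
```python
from h import *
s,f,P=shot("w11");print(s["ee_pos"],s["tcp_rot"].round(4),s["contact_force"]);brush_fit(s,f,P)
```

```text
[0.5163692  0.21235171 0.03684198] [ 0.0017 -0.6364  0.7713 -0.0012] [-0.59646466 -3.36795296  8.20150585]
px [177, 12, 200, 311, 19215] z world [0.0409 0.0591]
x -0.006 z 0.0003 y -0.0103..-0.0088 n40
x 0.006 z -0.0020 y -0.0102..0.0084 n98
x 0.016 z -0.0044 y -0.0105..0.0085 n652
x 0.025 z -0.0068 y -0.0099..0.0082 n778
x 0.035 z -0.0090 y -0.0105..0.0086 n866
x 0.045 z -0.0075 y -0.0303..0.0284 n1080
x 0.055 z -0.0098 y -0.0304..0.0286 n1219
x 0.065 z -0.0119 y -0.0303..0.0285 n1422
x 0.075 z -0.0142 y -0.0304..0.0285 n1782
x 0.085 z -0.0165 y -0.0303..0.0285 n2280
x 0.095 z -0.0189 y -0.0302..0.0285 n3126
x 0.106 z -0.0213 y -0.0297..0.0281 n5304
x 0.111 z -0.0196 y -0.0271..0.0257 n555
```

>>> step_arm(plan=[{"fingers":0,"x":0.0006,"y":0,"z":0.002,"spin":0},{"fingers":0,"x":0.0005,"y":0,"z":0.002,"spin":0},{"fingers":0,"x":0.0004,"y":0,"z":0.002,"spin":0},{"fingers":0,"x":0.0003,"y":0,"z":0.002,"spin":0},{"fingers":0,"x":0,"y":0,"z":0,"spin":0}])

```text
time_s: 20.75
ee_pos: [0.5159, 0.2107, 0.0284]
tcp_rot: [0.002, -0.636, 0.771, -0.001]
contact_force: [0.3, -2.9, 7.6]
finger_gap: 0.22
grip_force: 63.7
```

>>> step_arm(plan=[{"fingers":0,"x":0.0002,"y":0,"z":0.0015,"spin":0},{"fingers":0,"x":0,"y":0,"z":0.001,"spin":0},{"fingers":0,"x":0,"y":0,"z":0,"spin":0},{"fingers":0,"x":0,"y":0,"z":0,"spin":0}])

```text
time_s: 21.15
ee_pos: [0.5158, 0.2106, 0.0261]
tcp_rot: [0.002, -0.636, 0.771, -0.001]
contact_force: [-0.1, -3.2, 7.4]
finger_gap: 0.216
grip_force: 64.0
```

Run:
```python
from h import *
s,f,P=shot("w12");print(s["ee_pos"],s["tcp_rot"].round(4),s["contact_force"]);brush_fit(s,f,P)
```

```text
[0.51581721 0.21056752 0.02613036] [ 0.0016 -0.6365  0.7713 -0.001 ] [-0.13955699 -3.19738749  7.42028171]
px [190, 22, 172, 296, 17145] z world [0.0262 0.0321]
x -0.005 z -0.0008 y -0.0103..0.0085 n66
x 0.006 z -0.0019 y -0.0102..0.0084 n107
x 0.016 z -0.0028 y -0.0103..0.0085 n691
x 0.025 z -0.0035 y -0.0101..0.0082 n844
x 0.035 z -0.0042 y -0.0103..0.0083 n913
x 0.044 z -0.0009 y -0.0303..0.0283 n1299
x 0.055 z -0.0015 y -0.0304..0.0285 n1277
x 0.065 z -0.0022 y -0.0304..0.0285 n1518
x 0.075 z -0.0030 y -0.0303..0.0284 n1874
x 0.086 z -0.0038 y -0.0302..0.0285 n2281
x 0.096 z -0.0045 y -0.0302..0.0285 n2506
x 0.106 z -0.0051 y -0.0303..0.0284 n2697
x 0.111 z -0.0043 y -0.0280..0.0260 n1065
```

>>> step_arm(plan=[{"fingers":0,"x":0,"y":0,"z":0.0015,"spin":0},{"fingers":0,"x":0,"y":0,"z":0.001,"spin":0},{"fingers":0,"x":0,"y":0,"z":0,"spin":0}])

```text
time_s: 21.5
ee_pos: [0.516, 0.2105, 0.0255]
tcp_rot: [0.002, -0.637, 0.771, -0.001]
contact_force: [-7.3, -5.2, 18.8]
finger_gap: 0.224
grip_force: 67.8
```

>>> step_arm(plan=[{"fingers":0,"x":0,"y":0,"z":0.001,"spin":0},{"fingers":0,"x":0,"y":0,"z":0.001,"spin":0},{"fingers":0,"x":0,"y":0,"z":0,"spin":0}])

```text
time_s: 21.8
ee_pos: [0.5161, 0.2105, 0.0253]
tcp_rot: [0.002, -0.637, 0.771, -0.002]
contact_force: [-12.5, -6.2, 28.1]
finger_gap: 0.218
grip_force: 73.4
```

Run:
```python
from h import *
s,f,P=shot("w13");print(s["ee_pos"],s["tcp_rot"].round(4),s["contact_force"]);brush_fit(s,f,P)
```

```text
[0.51608233 0.21054625 0.02534646] [ 0.0017 -0.6368  0.771  -0.0016] [-12.53004703  -6.17744166  28.08316783]
px [191, 23, 170, 295, 16932] z world [0.025  0.0303]
x -0.005 z -0.0010 y -0.0103..-0.0087 n48
x 0.007 z -0.0018 y -0.0101..-0.0066 n79
x 0.016 z -0.0027 y -0.0103..0.0085 n678
x 0.025 z -0.0033 y -0.0100..0.0082 n818
x 0.035 z -0.0038 y -0.0179..0.0117 n946
x 0.044 z -0.0006 y -0.0302..0.0284 n1312
x 0.055 z -0.0010 y -0.0304..0.0285 n1285
x 0.065 z -0.0016 y -0.0305..0.0285 n1502
x 0.075 z -0.0022 y -0.0303..0.0284 n1897
x 0.086 z -0.0029 y -0.0303..0.0285 n2270
x 0.096 z -0.0035 y -0.0304..0.0284 n2441
x 0.106 z -0.0040 y -0.0303..0.0282 n2597
x 0.111 z -0.0031 y -0.0283..0.0262 n1049
```

The fingertips have reached the floor and the brush is 3.5° from flat. Its free drop from there is about 3 rad/s at worst, inside the limit. I relax the press and open.

>>> step_arm(plan=[{"fingers":0,"x":0,"y":0,"z":-0.0015,"spin":0},{"fingers":0,"x":0,"y":0,"z":-0.0015,"spin":0},{"fingers":0,"x":0,"y":0,"z":0,"spin":0},{"fingers":0.24,"x":0,"y":0,"z":0,"spin":0},{"fingers":0.26,"x":0,"y":0,"z":0,"spin":0}])

```text
time_s: 22.35
ee_pos: [0.5165, 0.2108, 0.0252]
tcp_rot: [0.002, -0.637, 0.771, -0.001]
contact_force: [1.5, -2.1, 8.7]
finger_gap: 0.259
grip_force: 4.0
```

>>> step_arm(plan=[{"fingers":0.3,"x":0,"y":0,"z":0,"spin":0},{"fingers":0.4,"x":0,"y":0,"z":0,"spin":0},{"fingers":0.4,"x":0,"y":0,"z":0,"spin":0}])

```text
time_s: 22.65
ee_pos: [0.5162, 0.2109, 0.0243]
tcp_rot: [0.002, -0.637, 0.771, -0.001]
contact_force: [3.6, -0.3, 6.8]
finger_gap: 0.4
grip_force: 3.0
```

Run:
```python
from h import *
s,f,P=shot("w14");print(s["ee_pos"],s["tcp_rot"].round(4),s["contact_force"]);brush_fit(s,f,P)
```

```text
[0.51615572 0.21093943 0.02432651] [ 0.002  -0.6366  0.7712 -0.0011] [ 3.58645778 -0.32244086  6.78466264]
px [198, 27, 157, 253, 15340] z world [0.0174 0.0241]
x 0.016 z 0.0011 y -0.0101..0.0083 n510
x 0.025 z 0.0009 y -0.0103..0.0081 n799
x 0.035 z 0.0009 y -0.0100..0.0083 n866
x 0.044 z 0.0048 y -0.0300..0.0282 n1540
x 0.055 z 0.0049 y -0.0303..0.0286 n1318
x 0.065 z 0.0048 y -0.0303..0.0286 n1495
x 0.076 z 0.0048 y -0.0302..0.0286 n1828
x 0.086 z 0.0048 y -0.0302..0.0285 n2012
x 0.096 z 0.0048 y -0.0303..0.0287 n1923
x 0.105 z 0.0048 y -0.0303..0.0287 n1879
x 0.111 z 0.0056 y -0.0283..0.0268 n1159
```

The brush is flat: handle top at 24 mm and head top at 20 mm. I rise straight up and back to a viewing pose.

>>> step_arm(plan=[{"fingers":0.4,"x":0,"y":0,"z":-0.004,"spin":0},{"fingers":0.4,"x":0,"y":0,"z":-0.008,"spin":0},{"fingers":0.4,"x":0,"y":0,"z":-0.012,"spin":0},{"fingers":0.4,"x":0,"y":0,"z":-0.02,"spin":0},{"fingers":0.4,"x":0,"y":0,"z":-0.04,"spin":0}])

```text
time_s: 23.2
ee_pos: [0.5125, 0.2097, 0.1046]
tcp_rot: [-0.003, -0.636, 0.771, 0.0]
contact_force: [0.1, 0.3, -0.2]
finger_gap: 0.403
grip_force: 0.0
```

>>> step_arm(plan=[{"fingers":0.4,"x":0,"y":0,"z":-0.04,"spin":0},{"fingers":0.4,"x":0,"y":0,"z":-0.045,"spin":0},{"fingers":0.4,"x":0,"y":0,"z":-0.045,"spin":0},{"fingers":0.4,"x":0,"y":0,"z":-0.045,"spin":0},{"fingers":0.4,"x":0,"y":0,"z":0,"spin":0}])

```text
time_s: 23.7
ee_pos: [0.5159, 0.2107, 0.2901]
tcp_rot: [0.006, -0.636, 0.771, -0.001]
contact_force: [-0.7, 0.6, 0.2]
finger_gap: 0.402
grip_force: 0.0
```

>>> step_arm(plan=[{"fingers":0.4,"x":0.03,"y":0,"z":0,"spin":0},{"fingers":0.4,"x":0.03,"y":0,"z":0,"spin":0},{"fingers":0.4,"x":0,"y":0,"z":0,"spin":0},{"fingers":0.4,"x":0,"y":0,"z":0,"spin":0},{"fingers":0.4,"x":0,"y":0,"z":0,"spin":0}])

```text
time_s: 24.2
ee_pos: [0.5028, 0.1521, 0.2813]
tcp_rot: [-0.0, -0.636, 0.771, 0.0]
contact_force: [-0.0, 1.0, -0.3]
finger_gap: 0.398
grip_force: 0.0
```

Run:
```python
from h import *
s,f,P=shot("w15");print(s["ee_pos"],s["contact_force"])
H,S,V=cv2.split(cv2.cvtColor(f["image"],cv2.COLOR_RGB2HSV));ok=f["depth"]>0
a=np.radians(78.98);yd=np.array([np.cos(a),np.sin(a)]);xd=np.array([yd[1],-yd[0]])
d=(P[...,:2]-[.509,.1848])*1000;X,Y=d@xd,d@yd;Z=P[...,2]*1000
m=(((H>12)&(H<28)&(S>70))|((H<=15)&(S>110)))&ok&(Z<40)&(Z>-5)&(np.abs(Y)<140)&(X>-65)&(X<115)
r=m&(Z>27)&(Z<36);q=P[r][:,:2]*1000
print("rect",cv2.minAreaRect(q.astype('f4')),"Y",np.percentile(Y[r],[.5,99.5]).round(1))
for lo,hi in((-110,-70),(-40,-5),(5,40),(70,110)):
    k=r&(Y>lo)&(Y<hi);print((lo,hi),k.sum(),np.percentile(X[k],[1,99]).round(1) if k.sum() else '')
# brush: inside the wide compartment, higher than floor, off the walls
b=ok&(np.abs(X)<38)&(np.abs(Y)<110)&(Z>11)
print("brush X",np.percentile(X[b],[1,99]).round(1),"Y",np.percentile(Y[b],[.5,99.5]).round(1))
for lo,hi in((-85,-60),(-60,-35),(-30,-20),(0,20),(20,40),(60,80)):
    k=b&(Y>lo)&(Y<hi)&(H<=16)&(S>100)
    if k.sum():print((lo,hi),"X",np.percentile(X[k],[1,99]).round(1),"Z",np.median(Z[k]).round(1))
```

```text
[0.50282854 0.15206183 0.28128518] [-0.02367994  0.98388673 -0.27295415]
rect ((533.5204467773438, 179.92593383789062), (239.76499938964844, 150.29000854492188), 79.04182434082031) Y [-119.9  118.4]
(-110, -70) 742 [-49.2  99.6]
(-40, -5) 537 [-49.4  99.7]
(5, 40) 482 [-49.7  99.1]
(70, 110) 310 [-48.8  99.5]
brush X [-37.2  36.4] Y [-83.2  78.3]
(-85, -60) X [-26.5  32.5] Z 19.4
(-60, -35) X [-27.2  33. ] Z 19.5
(-30, -20) X [-26.9  33.4] Z 19.4
(0, 20) X [-6.7 12.3] Z 23.5
(20, 40) X [-6.8 12.4] Z 23.4
(60, 80) X [-5.7 11.3] Z 23.5
```

```bash
python3 -c "
from station import finish_job
print(finish_job())"
```

```text
the job is handed in; nothing more can be done
None
```

The job is handed in with no verdict returned: the tray is closed (239.8 mm long, side step under about 1 mm), and the brush lies flat, bristles up, in the wide compartment, about 3 mm off centre across and 7 mm along; the arm was kept clear of the soap, tumbler and jar, but I did not re-measure them at the end.

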